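# Draw the setting plate out from under a stack

## Task

Someone has left the orange-gripped setting plate under the white lens tissue pack and the blue slide box. Draw it out between the two bench brackets by its grip, so that the pack and the box settle onto the bench where they stood, still stacked, without lifting or toppling them; then lay the plate down flat, grip upwards, in the steel tray.

Things in the scene. Friction and masses are not known exactly. Their poses are not given: they have to be found in the camera images.
- plate_grip (a point): Centre of the orange 28 x 28 mm grip block on the near end of the plate, 16 mm above the plate's underside; the block's top is at 32 mm. The plate: aluminium, 150 x 28 x 6 mm, 0.2 kg, flat on the bench; the block is flush with its end and sides. x runs along the plate from grip to stack (plate's middle at +61 mm, far end at +136 mm), z up. Drawn 75 mm straight along -x it is clear of the pack.
- tissue_pack: White lens tissue pack, 65 x 110 x 14 mm (x, y, z), 0.05 kg, on the plate's far 70 mm. Origin: centre of its underside, 6 mm above the bench; y along it, z up. Its near end butts on two fixed aluminium brackets (22 mm high, 40 mm wide, feet 20 mm out) that hold it back; the plate runs through the 42 mm gap between them, open above. The feet begin about 23 mm past the grip block.
- slide_box: Blue slide box, 35 x 86 x 30 mm (x, y, z), 0.1 kg, lying lengthwise on the pack. Origin at the centre of its underside; y along its length, z up.
- steel_tray: Shallow steel tray, empty, fixed, 175 x 235 mm over its rolled rim, inner floor about 160 x 220 mm (x, y) and 2 mm above the bench, rim 15 mm high. Origin at the centre of its underside; y along its length, z up. The plate fits along its length or slightly aslant, not across.
There are look-alikes about, which are no part of the job. Leave any pink look-alike of the part that bears plate_grip alone. What is shaped like the slide_box but turquoise is not meant.

How it is judged:
By the outcome, as a careful person would: the job done as asked, in the order asked, and still so for the second after the job is handed in, with the robot touching nothing.
It also fails if it takes over 48 s, if anything falls off the work surface, if the arm or the gripper's body presses on something with over 40 N, if the wrist force passes 120 N, or if a joint passes its speed limit or range.

## Robot

A 6-joint arm with a two-finger parallel gripper is mounted at the origin on a cart in front of the work surface, level with it; the furniture and walls round the work are solid. World frame = base frame: x ahead of the robot, y to its left, z up, the work surface at z = 0. Lengths are in m, angles in degrees, forces in N, time in s.
With the tool pointing down it reaches from about 0.3 to 0.75 m from the base axis. Payload 8.5 kg.
Tool frame: the origin (TCP) lies on the centre line of the jaws, within the pads' length; the fingertips stand 19 mm ahead of it and the grasp point (between the pads) is the TCP; z points along the fingers, x is the direction in which the jaws open and shut, and the axes are right-handed (so a half turn about z gives the same grasp; the last joint's range is limited). The gripper opens to 85 mm and grips with 20 to 120 N. Pads are 22 mm wide; open, the fingers measure 114 mm over their backs; the gripper's body (76 mm by 85 mm) begins 54 mm behind the grasp point. The pads swing forward as they close: fully open they stand 13 mm farther back than shut.
Start: joints at [61.977, 21.807, 74.336, -0, 83.858, -12.336], TCP at [0.149, 0.529, 0.221] pointing down, gripper open.
Joint ranges: [-178.18, 178.18], [-50.72, 133.34], [12.68, 142.11], [-81.47, 261.47], [9.98, 163.14], [-165.26, 165.26]. Speed limits (degrees/s): [136.94, 136.94, 180, 180, 180, 180].

## Interface

Orientations are given as a 3x3 rotation matrix whose columns are the frame's x, y, z axes.
In Python, from rig import env, cams, order gives the robot as it stands.
- The arm moves only by the tool step_arm, never from a script. Its argument "steps" is a list of rows, each an object with "xyz": the shift along the tool's x, y, z normalised to -1 to 1, where 1 is 0.04 m, a list of three; "turn": the turn, a rotation vector about the tool's x, y, z normalised to -1 to 1, where 1 is 0.08 rad, a list of three; "gripper": the gripper command: -1 is shut, 1 is fully open, values between are in proportion. A call has 1 to 20 rows; each row shifts and turns the commanded pose from where the row before left it, along the tool's axes as they then stand; what a row does not reach is not made up. A row lasts 1/12 s, in which the tool goes at most 41.7 mm and 7.16 degrees, less where a joint would pass 70% of its speed; a pose out of reach is approached as far as the arm can. A call with a number of a shift or a turn outside -1 to 1 is refused whole. A call with a gripper value outside its range is refused whole. The fingers move at their own pace and stop on an object; "squeeze" is the grip in N (left out, the last holds). Time passes only in rows, so rows that do not move let the fingers close. It gives the time, the measured TCP pose, the force and the opening at its end, in the units of the state.
- env.observe(): the state, without advancing time (a new reading comes with each control period).
- cams.get_image(name): name is "scene" or "top" or "wrist"; returns (picture, depth): 384x512x3 uint8, red, green, blue; 384x512 float32, m along the optical axis (not along the pixel's ray), 0 where there is no reading.
- cams.camera_info(name): a dict with "fx", "fy", "cx", "cy" (pixels), "k1" (the pictures are not rectified: a ray, as slopes to the right and down, at radius r is drawn at 1 + k1 r^2 times it, then the intrinsics apply), "extrinsics" (4x4, takes a point from camera to world coordinates). Camera axes: x right, y down, z forward; pixel columns grow to the right and rows downward; lengths in m; the calibration is good to about 2 mm. A picture is of the moment at which its call begins: read the wrist's pose just before it. camera_info takes no time and is no camera call; for the wrist camera it gives the pose at the moment of the call.
- order.close_job(): hands the job in, once; it reports no verdict.
The state is a dict: "time_s": time; "q": joint angles; "qvel": joint speeds; "joint_efforts": joint torques, N m; "position": TCP position; "tool_rot": TCP orientation; "ft_force": force on the tool from outside, world axes, zero at the start; "wrist_torque": the same for the moment, N m; "grip_width": finger opening in m.
Only numpy, scipy, OpenCV 4.12 (cv2) and the standard library are available. Lean on these libraries where they do the work, as an engineer would, in place of code of your own. Each camera call takes 0.05 s, during which the arm holds its last target. There are 200 camera calls.

## Working session

There is one attempt and no reset: what is moved stays moved. The work goes in short steps, Python scripts to look and compute and a tool call to move; the robot and the scene stay as the last step left them, time stands still between calls to the robot, and variables do not carry over. Pictures are saved under pics/ and viewed, about 8 in all and at most 12, crops included, and the job is handed in when it is done.

Besides the shell and the picture viewer there is one more tool, called after ">>>" as a command line: name --argument value ..., lists and objects as JSON in quotes. step_arm: Moves the arm, as the interface text tells. Scaled input: -1 to 1 covers 0.04 m each way for a shift and 0.08 rad each way for a turn. Its arguments: {"type":"object","properties":{"steps":{"type":"array"},"squeeze":{"type":"number"}},"required":["steps"]}

```bash
ls; mkdir -p pics
cat > h.py <<'E'
import numpy as np, cv2
from rig import env, cams, order
def grab(n,f):
    im,d=cams.get_image(n); i=cams.camera_info(n)
    np.savez('pics/'+f+'.npz',im=im,d=d,T=np.array(i['extrinsics']),k=[i['fx'],i['fy'],i['cx'],i['cy'],i['k1']])
    cv2.imwrite('pics/'+f+'.png',im[:,:,::-1]); return im,d
def load(f):
    return np.load('pics/'+f+'.npz')
def world(f,uv,z=None):
    s=load(f); fx,fy,cx,cy,k1=s['k']; T=s['T']; uv=np.atleast_2d(uv).astype(float)
    p=cv2.undistortPoints(uv[:,None],np.array([[fx,0,cx],[0,fy,cy],[0,0,1]]),np.array([k1,0,0,0,0]))[:,0]
    r=np.c_[p,np.ones(len(p))]
    if z is None: dd=s['d'][uv[:,1].round().astype(int),uv[:,0].round().astype(int)]
    else: dd=(z-T[2,3])/(r@T[2,:3])
    return (r*np.reshape(dd,(-1,1)))@T[:3,:3].T+T[:3,3]
E
python3 - <<'E'
from h import *
grab('top','top1'); grab('scene','sc1'); s=env.observe(); print(s)
a=cv2.imread('pics/top1.png');print(cams.camera_info('top'))
E
```

```text
pics
{'time_s': 0.1, 'q': array([ 6.19754964e+01,  2.18371900e+01,  7.43786551e+01, -1.51434322e-03,
        8.38580771e+01, -1.23358716e+01]), 'qvel': array([ 0.00620018, -0.06959644, -0.21639174,  0.0338667 ,  0.04346775,
       -0.00484644]), 'joint_efforts': array([ 3.37689351e-03, -4.49222374e+01, -2.31658870e+01, -2.67731493e-04,
        3.67176734e-03, -1.04134941e-05]), 'position': array([0.14860401, 0.52926065, 0.2199833 ]), 'tool_rot': array([[ 2.70406327e-01,  9.62746113e-01, -5.82995301e-04],
       [ 9.62745457e-01, -2.70406840e-01, -1.15125415e-03],
       [-1.26601138e-03, -2.49969671e-04, -9.99999167e-01]]), 'ft_force': array([-0.89229602, -0.28796182, -1.43000558]), 'wrist_torque': array([-0.04676186, -0.005161  ,  0.01836115]), 'grip_width': 0.08529072762306388}
{'fx': 462.0013645065294, 'fy': 462.0013645065294, 'cx': 258.81794962893974, 'cy': 179.9507609161128, 'k1': -0.17544018981249584, 'extrinsics': array([[-0.02816376, -0.98997651,  0.13839547,  0.34910658],
       [-0.99950892,  0.02598719, -0.01750939,  0.04565733],
       [ 0.01373738, -0.13882064, -0.99022226,  1.33103529],
       [ 0.        ,  0.        ,  0.        ,  1.        ]])}
```

View pics/top1.png

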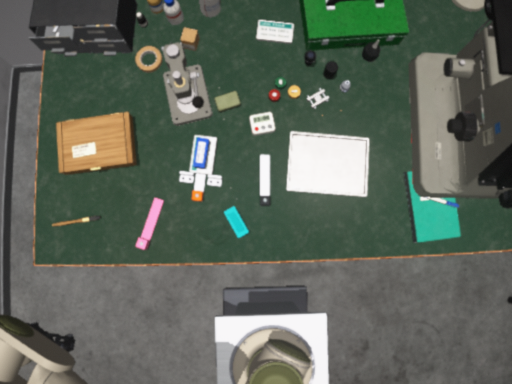

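View pics/sc1.png

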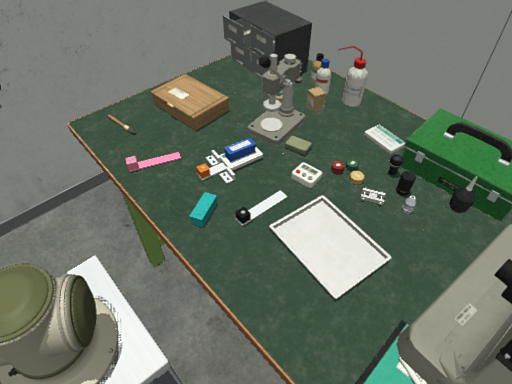

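The top view shows these plate candidates:
- An orange-gripped plate at (198,196) running under the white pack and blue box (202,152), between brackets at (186,178) and (214,181). This one fits the description.
- A pink look-alike at (150,222).
- A black-gripped plate at (265,180).

The turquoise box at (236,221) isn't meant. The tray is at (328,164). I'll check the choice in a close crop.

Run:
```python
from h import *
a=cv2.imread('pics/top1.png')
cv2.imwrite('pics/c1.png',cv2.resize(a[125:210,165:235],None,fx=7,fy=7,interpolation=cv2.INTER_CUBIC))
P=[(288,132),(369,138),(364,195),(287,189)]
w=world('top1',P,0.015);print(w.round(4),w.mean(0))
print(world('top1',[(198,196),(203,152),(192,140),(328,164)]).round(4))
im=load('top1')['im'];h=cv2.cvtColor(im,cv2.COLOR_RGB2HSV)
for n,lo,hi,z in(('orange',(5,150,120),(20,255,255),.032),('blue',(105,120,60),(125,255,255),.05)):
    m=cv2.inRange(h,lo,hi); m[:130]=0;m[210:]=0;m[:,:170]=0;m[:,240:]=0
    ys,xs=np.nonzero(m); r=cv2.minAreaRect(np.c_[xs,ys].astype(np.float32)); b=cv2.boxPoints(r);print(n,len(xs),r); w=world('top1',b,z);print(w.round(4),w.mean(0))
```

```text
[[ 0.6726 -0.0671  0.015 ]
 [ 0.6498 -0.3071  0.015 ]
 [ 0.481  -0.2813  0.015 ]
 [ 0.5047 -0.0578  0.015 ]] [ 0.57700032 -0.17832358  0.015     ]
[[ 0.4895  0.1962  0.0308]
 [ 0.6122  0.1787  0.0494]
 [ 0.6602  0.2165 -0.0033]
 [ 0.5776 -0.1831 -0.0024]]
orange 85 ((196.5, 195.5), (9.0, 11.0), 90.0)
[[0.5041 0.2158 0.032 ]
 [0.5033 0.1845 0.032 ]
 [0.4777 0.1848 0.032 ]
 [0.4785 0.2161 0.032 ]] [0.49088063 0.20030211 0.032     ]
blue 165 ((200.56756591796875, 152.59457397460938), (12.165525436401367, 28.934221267700195), 9.462322235107422)
[[0.5731 0.2096 0.05  ]
 [0.6552 0.1955 0.05  ]
 [0.6484 0.1614 0.05  ]
 [0.5665 0.1757 0.05  ]] [0.61078973 0.18553189 0.05      ]
```

View pics/c1.png

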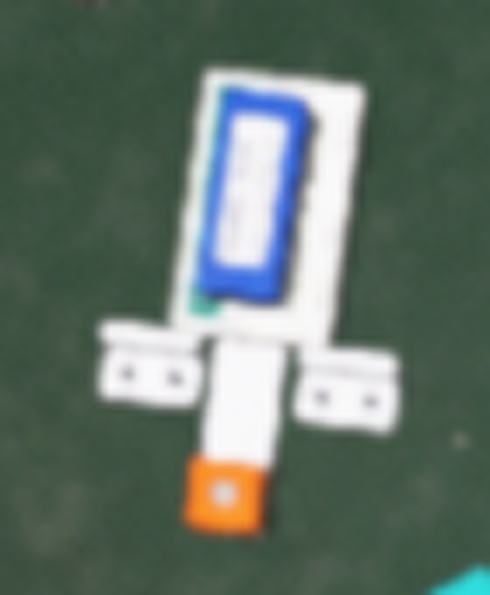

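The crop confirms it: an orange block with a white plate running through the bracket gap under the white pack, with the blue box on top. The turquoise showing at the pack's left edge is only printing or a shadow. Next I'll move above the grip.

>>> step_arm --steps '[{"xyz": [-0.4,0.7,0],"turn": [0,0,-0.1],"gripper": 1},{"xyz": [-0.4,0.7,0],"turn": [0,0,-0.1],"gripper": 1},{"xyz": [-0.4,0.7,0],"turn": [0,0,-0.1],"gripper": 1},{"xyz": [-0.4,0.7,0],"turn": [0,0,-0.1],"gripper": 1},{"xyz": [-0.4,0.7,0],"turn": [0,0,-0.1],"gripper": 1},{"xyz": [-0.4,0.7,0],"turn": [0,0,-0.1],"gripper": 1},{"xyz": [-0.4,0.7,0],"turn": [0,0,-0.1],"gripper": 1},{"xyz": [-0.4,0.7,0],"turn": [0,0,-0.1],"gripper": 1},{"xyz": [-0.4,0.7,0],"turn": [0,0,-0.1],"gripper": 1},{"xyz": [-0.4,0.7,0],"turn": [0,0,-0.1],"gripper": 1},{"xyz": [-0.4,0.7,0],"turn": [0,0,-0.1],"gripper": 1},{"xyz": [-0.4,0.7,0],"turn": [0,0,-0.1],"gripper": 1},{"xyz": [-0.4,0.7,0],"turn": [0,0,-0.1],"gripper": 1},{"xyz": [0,0,0],"turn": [0,0,0],"gripper": 1},{"xyz": [0,0,0],"turn": [0,0,0],"gripper": 1}]'

```text
time_s: 1.35
position: [0.4574, 0.2444, 0.2199]
tool_rot: [[0.172, 0.985, -0.001], [0.985, -0.172, -0.0], [-0.0, -0.001, -1.0]]
ft_force: [-0.5, 0.3, 0.4]
grip_width: 0.0851
```

Run:
```python
from h import *
s=env.observe();print(s['time_s'],s['position'],s['tool_rot'],s['q'])
grab('wrist','w1')
```

```text
1.35 [0.45741126 0.24444812 0.21991577] [[ 1.71518452e-01  9.85180125e-01 -1.24142231e-03]
 [ 9.85180820e-01 -1.71518833e-01 -2.06422007e-04]
 [-4.16290164e-04 -1.18762027e-03 -9.99999208e-01]] [ 1.50225912e+01  1.87134674e+01  7.92471527e+01  7.08054230e-03
  8.21111429e+01 -6.51022532e+01]
```

View pics/w1.png

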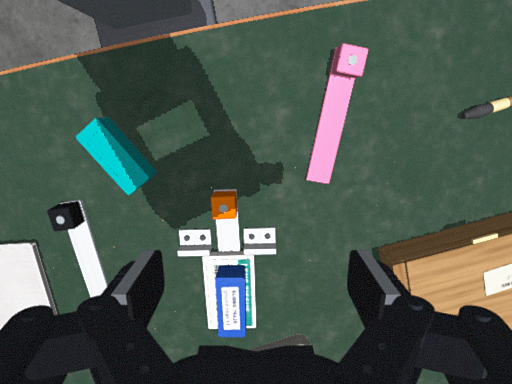

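The wrist view shows the orange block at (224,205), the plate running down to the pack at (229,290) with the box on it, and the brackets at (195,240) and (260,240). Now I'll measure the grip and plate direction.

Run:
```python
from h import *
a=cv2.imread('pics/w1.png')
cv2.imwrite('pics/c2.png',cv2.resize(a[180:345,165:290],None,fx=6*.6,fy=6*.6,interpolation=cv2.INTER_CUBIC).copy())
c=a[182:262,172:282];cv2.imwrite('pics/c2.png',cv2.resize(c,None,fx=7,fy=7,interpolation=cv2.INTER_CUBIC))
```

```text
(no output)
```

View pics/c2.png

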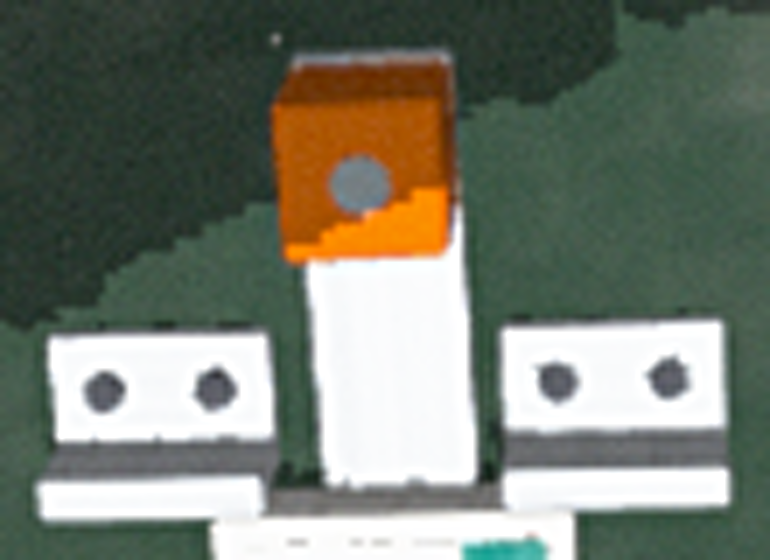

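Run:
```python
from h import *
def q(p,z): return world('w1',np.array(p)/7+[172-.43,182-.43],z)
b=q([(276,105),(448,97),(446,252),(289,262)],.032);print(b.round(4),b.mean(0).round(4))
p=q([(309,290),(325,485),(465,270),(477,480)],.006);print(p.round(4))
for i in(0,2):
  d=p[i+1]-p[i];print('yaw',np.degrees(np.arctan2(d[1],d[0])))
br=q([(55,440),(275,438),(503,430),(724,428)],.002); print('br',br.round(4));d=br[0]-br[3];print(np.degrees(np.arctan2(-d[0],d[1])))
pk=q([(215,517),(575,512)],.02);d=pk[0]-pk[1];print(pk.round(4))
# pack and box for reference
u=[(203,257),(256,256),(255,327),(207,328)];w=world('w1',u,.02);print('pack',w.round(4),w.mean(0))
```

```text
[[0.4789 0.19   0.032 ]
 [0.4823 0.2176 0.032 ]
 [0.5084 0.2123 0.032 ]
 [0.5058 0.1864 0.032 ]] [0.4939 0.2015 0.032 ]
[[0.5209 0.1834 0.006 ]
 [0.559  0.1783 0.006 ]
 [0.5218 0.2115 0.006 ]
 [0.5627 0.206  0.006 ]]
yaw -7.5658188709088
yaw -7.667552044843408
br [[0.5436 0.1301 0.002 ]
 [0.55   0.1704 0.002 ]
 [0.5554 0.2121 0.002 ]
 [0.562  0.2522 0.002 ]]
171.42349039433677
[[0.5552 0.1608 0.02  ]
 [0.565  0.2239 0.02  ]]
pack [[0.5575 0.1612 0.02  ]
 [0.5672 0.2264 0.02  ]
 [0.6723 0.207  0.02  ]
 [0.6632 0.1427 0.02  ]] [0.61506378 0.18432122 0.02      ]
```

>>> step_arm --steps '[{"xyz": [-0.24,0.26,0],"turn": [0,0,-0.4],"gripper": 0.6},{"xyz": [-0.24,0.26,0.6],"turn": [0,0,0],"gripper": 0.6},{"xyz": [-0.24,0.26,0.6],"turn": [0,0,0],"gripper": 0.6},{"xyz": [-0.24,0.26,0.6],"turn": [0,0,0],"gripper": 0.6},{"xyz": [0,0,0.6],"turn": [0,0,0],"gripper": 0.6},{"xyz": [0,0,0.6],"turn": [0,0,0],"gripper": 0.6},{"xyz": [0,0,0],"turn": [0,0,0],"gripper": 0.6},{"xyz": [0,0,0],"turn": [0,0,0],"gripper": 0.6}]'

```text
time_s: 2.07
position: [0.4914, 0.2022, 0.1005]
tool_rot: [[0.136, 0.991, -0.002], [0.991, -0.136, -0.0], [-0.001, -0.002, -1.0]]
ft_force: [-1.4, -0.2, 0.4]
grip_width: 0.0684
```

Run:
```python
from h import *
s=env.observe();print(s['time_s'],s['position'],s['tool_rot'],s['ft_force'])
grab('wrist','w2')
```

```text
2.0667 [0.49135924 0.20216996 0.10045893] [[ 1.36025864e-01  9.90703233e-01 -2.01691186e-03]
 [ 9.90705155e-01 -1.36026612e-01 -2.38087191e-04]
 [-5.10227437e-04 -1.96577896e-03 -9.99997938e-01]] [-1.39053109 -0.1586251   0.40466264]
```

View pics/w2.png

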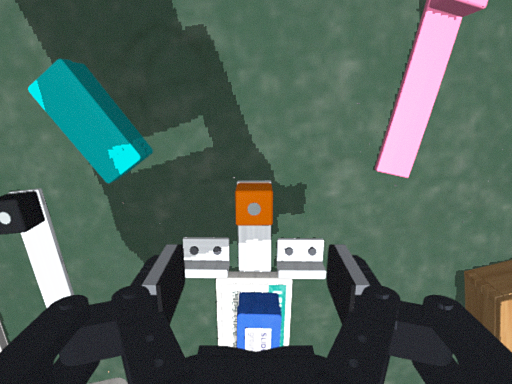

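The block (254,207) is centred between the pads and its top face is square to the jaws. I'll descend and close.

>>> step_arm --steps '[{"xyz": [0,0.05,0.4],"turn": [0,0,0],"gripper": 0.6},{"xyz": [0,0,0.4],"turn": [0,0,0],"gripper": 0.6},{"xyz": [0,0,0.4],"turn": [0,0,0],"gripper": 0.6},{"xyz": [0,0,0.4],"turn": [0,0,0],"gripper": 0.6},{"xyz": [0,0,0.3],"turn": [0,0,0],"gripper": 0.6},{"xyz": [0,0,0],"turn": [0,0,0],"gripper": 0.6},{"xyz": [0,0,0],"turn": [0,0,0],"gripper": 0.6}]'

```text
time_s: 2.7
position: [0.4949, 0.2016, 0.0259]
tool_rot: [[0.137, 0.991, 0.002], [0.991, -0.137, 0.0], [0.001, 0.002, -1.0]]
ft_force: [0.2, -0.4, -0.2]
grip_width: 0.0681
```

>>> step_arm --squeeze 60 --steps '[{"xyz": [0,0,0],"turn": [0,0,0],"gripper": 0},{"xyz": [0,0,0],"turn": [0,0,0],"gripper": -0.2},{"xyz": [0,0,0],"turn": [0,0,0],"gripper": -0.4},{"xyz": [0,0,0],"turn": [0,0,0],"gripper": -0.6},{"xyz": [0,0,0],"turn": [0,0,0],"gripper": -1},{"xyz": [0,0,0],"turn": [0,0,0],"gripper": -1},{"xyz": [0,0,0],"turn": [0,0,0],"gripper": -1},{"xyz": [0,0,0],"turn": [0,0,0],"gripper": -1},{"xyz": [0,0,0],"turn": [0,0,0],"gripper": -1},{"xyz": [0,0,0],"turn": [0,0,0],"gripper": -1}]'

```text
time_s: 3.53
position: [0.4943, 0.2011, 0.0245]
tool_rot: [[0.137, 0.991, -0.0], [0.991, -0.137, -0.0], [-0.0, -0.0, -1.0]]
ft_force: [0.3, 0.2, 0.4]
grip_width: -0.0001
```

The gripper shut fully with nothing held, so I'll look before doing anything else.

Run:
```python
from h import *
s=env.observe();print(s['time_s'],s['position'],s['ft_force'],s['grip_width'])
grab('wrist','w3');grab('scene','sc3');grab('top','t3')
a=cv2.imread('pics/w3.png');b=cv2.imread('pics/sc3.png');c=cv2.imread('pics/t3.png')
o=np.hstack([cv2.resize(a,(400,300)),cv2.resize(b[100:250,150:350],(400,300),interpolation=cv2.INTER_CUBIC)])
cv2.imwrite('pics/m3.png',np.vstack([o,np.hstack([cv2.resize(c[120:225,130:270],(400,300),interpolation=cv2.INTER_CUBIC),np.zeros((300,400,3),np.uint8)])]))
```

```text
3.5333 [0.49431172 0.20109378 0.02450584] [0.27267746 0.16770129 0.40168912] -0.00012793205874167684
```

View pics/m3.png

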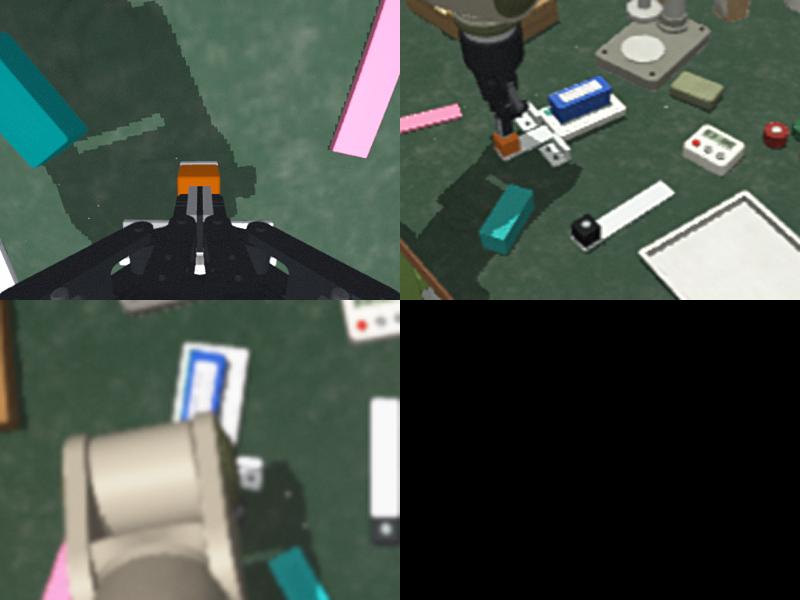

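Run:
```python
from h import *
def blk(f,z=.032):
    s=load(f); h=cv2.cvtColor(s['im'],cv2.COLOR_RGB2HSV)
    m=cv2.inRange(h,(5,150,60),(20,255,255)); n,l,st,c=cv2.connectedComponentsWithStats(m)
    k=[i for i in range(1,n) if st[i,4]>50]
    for i in k: print(f,st[i],world(f,[c[i]],z).round(4), world(f,[c[i]]).round(4))
for f in('top1','w1','w2','w3','sc1','sc3'): blk(f)
for f,t in(('w1',[.45741,.24445,.21992]),('w2',[.49136,.20217,.10046]),('w3',[.49431,.20109,.02451])):
    s=load(f);T=s['T'];p=np.linalg.inv(T)@np.r_[t,1];fx,fy,cx,cy,k1=s['k']
    x=p[:2]/p[2];r2=x@x;print(f,'cam',T[:3,3].round(4),'TCP px',(x*(1+k1*r2)*[fx,fy]+[cx,cy]).round(1),p.round(3))
```

```text
top1 [191 191  12  10  86] [[0.4896 0.1996 0.032 ]] [[0.4899 0.1999 0.0295]]
w1 [211 191  26  29 614] [[0.4905 0.2021 0.032 ]] [[0.4901 0.2022 0.0331]]
w2 [ 235  183   38   42 1415] [[0.4924 0.2003 0.032 ]] [[0.4917 0.2004 0.034 ]]
w3 [ 227  211   55   40 1706] [[0.4818 0.2013 0.032 ]] [[0.4817 0.2013 0.0321]]
sc1 [196 163  13  15 123] [[0.4869 0.1887 0.032 ]] [[0.4862 0.1874 0.0334]]
sc3 [196 166  14  12 102] [[0.4844 0.1843 0.032 ]] [[0.4857 0.1866 0.0294]]
w1 cam [0.3842 0.2569 0.374 ] TCP px [255.4 245.1] [0.    0.026 0.169 1.   ]
w2 cam [0.4191 0.2114 0.2553] TCP px [256.3 241.3] [0.    0.024 0.169 1.   ]
w3 cam [0.4214 0.2104 0.1783] TCP px [256.6 243.7] [0.001 0.026 0.169 1.   ]
```

Run:
```python
from h import *
a=cv2.imread('pics/sc3.png');b=cv2.imread('pics/w3.png')
o=np.hstack([cv2.resize(a[140:190,180:247],(400,300),interpolation=cv2.INTER_CUBIC),cv2.resize(b[190:384,128:384],(400,300),interpolation=cv2.INTER_CUBIC)])
cv2.imwrite('pics/m4.png',o)
```

```text
(no output)
```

View pics/m4.png

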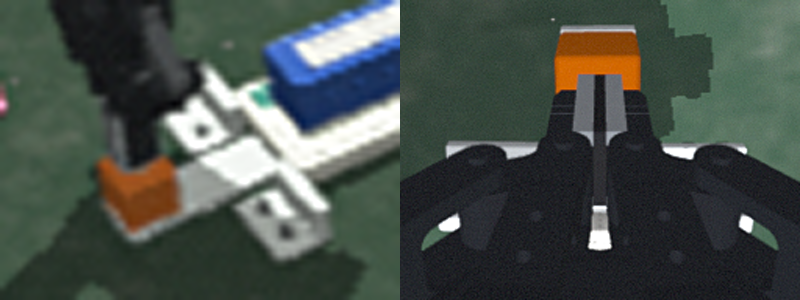

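Run:
```python
from h import *
d=load('w3')['d']
for c in(248,254,262):
  for r in range(205,300,6):
    print(c,r,d[r,c].round(4),world('w3',[(c,r)])[0].round(4))
```

```text
248 205 0.188 [0.4803 0.198  0.    ]
248 211 0.1791 [0.4807 0.1981 0.0094]
248 217 0.1678 [0.48   0.1985 0.021 ]
248 223 0.1615 [0.4807 0.1985 0.0279]
248 229 0.1571 [0.4819 0.1984 0.0328]
248 235 0.1572 [0.4847 0.198  0.0336]
248 241 0.1462 [0.4829 0.1985 0.0445]
248 247 0.1419 [0.4837 0.1985 0.0493]
248 253 0.135 [0.4831 0.1988 0.0563]
248 259 0.1308 [0.4835 0.1988 0.0608]
248 265 0.1256 [0.4833 0.1989 0.0662]
248 271 0.1217 [0.4836 0.199  0.0703]
248 277 0.1192 [0.4845 0.1989 0.0732]
248 283 0.111 [0.4822 0.1994 0.081 ]
248 289 0.1087 [0.4829 0.1994 0.0837]
248 295 0.1062 [0.4834 0.1994 0.0865]
254 205 0.188 [0.4808 0.2015 0.    ]
254 211 0.1766 [0.4803 0.2016 0.0118]
254 217 0.1689 [0.4808 0.2016 0.02  ]
254 223 0.1599 [0.4805 0.2016 0.0293]
254 229 0.1575 [0.4824 0.2014 0.0324]
254 235 0.1586 [0.4857 0.2009 0.0323]
254 241 0.1464 [0.4834 0.2013 0.0443]
254 247 0.1408 [0.4836 0.2013 0.0502]
254 253 0.1355 [0.4837 0.2013 0.0558]
254 259 0.1303 [0.4836 0.2013 0.0613]
254 265 0.1254 [0.4835 0.2013 0.0664]
254 271 0.1215 [0.4838 0.2013 0.0705]
254 277 0.1185 [0.4844 0.2012 0.0738]
254 283 0.1198 [0.4873 0.2008 0.0734]
254 289 0.1203 [0.4897 0.2005 0.0736]
254 295 0.1206 [0.4921 0.2001 0.0739]
262 205 0.1881 [ 4.814e-01  2.062e-01 -1.000e-04]
262 211 0.1776 [0.4813 0.206  0.0109]
262 217 0.1687 [0.4813 0.2058 0.0202]
262 223 0.1609 [0.4814 0.2056 0.0284]
262 229 0.1574 [0.483  0.2053 0.0325]
262 235 0.1577 [0.4859 0.2049 0.0332]
262 241 0.1465 [0.4839 0.2049 0.0443]
262 247 0.1405 [0.4839 0.2048 0.0505]
262 253 0.1355 [0.4841 0.2047 0.0558]
262 259 0.1294 [0.4837 0.2046 0.062 ]
262 265 0.1252 [0.4839 0.2045 0.0665]
262 271 0.1208 [0.4839 0.2044 0.0711]
262 277 0.1182 [0.4847 0.2042 0.0741]
262 283 0.1125 [0.4837 0.2042 0.0797]
262 289 0.1079 [0.4831 0.2042 0.0844]
262 295 0.1089 [0.4856 0.2039 0.0841]
```

Run:
```python
from h import *
for f,t in(('w1',.21992),('w2',.10046),('w3',.0245)):
    s=load(f);d=s['d']
    v,u=np.nonzero((d>0)&(d<.165)); w=world(f,np.c_[u,v]); 
    R=np.c_[w-0,]; zr=w[:,2]-t
    # lowest finger points relative to TCP z
    k=np.argsort(zr)[:4000:400]; 
    print(f,len(u),'z-TCP hist',np.histogram(zr,bins=np.arange(-.02,.16,.01)))
    print(np.c_[u[k],v[k],w[k].round(4)])
print(cams.camera_info('wrist')['extrinsics'].round(4), env.observe()['q'])
```

```text
w1 34488 z-TCP hist (array([   0,    0,    0,    0,  363, 1241, 1609, 1608, 1603, 8307, 7876,
       9987, 1894,    0,    0,    0,    0]), array([-0.02, -0.01,  0.  ,  0.01,  0.02,  0.03,  0.04,  0.05,  0.06,
        0.07,  0.08,  0.09,  0.1 ,  0.11,  0.12,  0.13,  0.14,  0.15]))
[[3.480e+02 2.640e+02 4.631e-01 2.870e-01 2.435e-01]
 [1.600e+02 2.810e+02 4.532e-01 2.018e-01 2.504e-01]
 [3.830e+02 2.630e+02 4.590e-01 2.996e-01 2.540e-01]
 [1.410e+02 2.600e+02 4.385e-01 1.995e-01 2.570e-01]
 [3.560e+02 3.060e+02 4.740e-01 2.851e-01 2.599e-01]
 [1.490e+02 2.720e+02 4.416e-01 2.039e-01 2.626e-01]
 [3.610e+02 2.970e+02 4.659e-01 2.861e-01 2.652e-01]
 [3.940e+02 2.820e+02 4.596e-01 2.987e-01 2.676e-01]
 [3.640e+02 3.160e+02 4.714e-01 2.854e-01 2.699e-01]
 [3.650e+02 3.160e+02 4.697e-01 2.852e-01 2.721e-01]]
w2 35602 z-TCP hist (array([    0,     0,     0,    13,   695,  1153,  1411,  1493,  2434,
        8997,  6777, 10446,  2183,     0,     0,     0,     0]), array([-0.02, -0.01,  0.  ,  0.01,  0.02,  0.03,  0.04,  0.05,  0.06,
        0.07,  0.08,  0.09,  0.1 ,  0.11,  0.12,  0.13,  0.14,
[... 1007 characters left out ...]
e-03]
 [ 2.410e+02  2.000e+01  3.811e-01  2.087e-01 -9.000e-04]
 [ 8.200e+01  4.700e+01  3.812e-01  1.233e-01 -8.000e-04]
 [ 2.500e+01  1.700e+01  3.616e-01  9.660e-02 -7.000e-04]
 [ 1.320e+02  4.600e+01  3.851e-01  1.501e-01 -6.000e-04]
 [ 8.400e+01  8.000e+00  3.631e-01  1.295e-01 -6.000e-04]
 [ 2.600e+02  1.100e+01  3.783e-01  2.189e-01 -5.000e-04]
 [ 1.050e+02  1.000e+00  3.617e-01  1.412e-01 -5.000e-04]]
[[ 1.371e-01  9.476e-01  2.886e-01  4.214e-01]
 [ 9.906e-01 -1.314e-01 -3.920e-02  2.104e-01]
 [ 8.000e-04  2.912e-01 -9.567e-01  1.783e-01]
 [ 0.000e+00  0.000e+00  0.000e+00  1.000e+00]] [ 9.41570864e+00  3.31750335e+01  9.21469904e+01 -1.62004280e-03
  5.46845077e+01 -7.26873409e+01]
```

In the last crop the shut fingers end just above the block top. Depth puts the shut fingertips about 10 mm *behind* the reported TCP, not 19 mm ahead, so the real grasp point is about 29 mm behind the reported one. The fingers closed in the air and nothing was touched. I'll open, go 30 mm lower in steps while watching the force, then close.

>>> step_arm --steps '[{"xyz": [0,0,0],"turn": [0,0,0],"gripper": 0.6},{"xyz": [0,0,0],"turn": [0,0,0],"gripper": 0.6},{"xyz": [0,0,0],"turn": [0,0,0],"gripper": 0.6},{"xyz": [0,0,0],"turn": [0,0,0],"gripper": 0.6},{"xyz": [0,0,0],"turn": [0,0,0],"gripper": 0.6},{"xyz": [0,0,0],"turn": [0,0,0],"gripper": 0.6},{"xyz": [0,0,0.2],"turn": [0,0,0],"gripper": 0.6},{"xyz": [0,0,0.2],"turn": [0,0,0],"gripper": 0.6},{"xyz": [0,0,0.15],"turn": [0,0,0],"gripper": 0.6},{"xyz": [0,0,0],"turn": [0,0,0],"gripper": 0.6},{"xyz": [0,0,0],"turn": [0,0,0],"gripper": 0.6}]'

```text
time_s: 4.6
position: [0.494, 0.201, 0.0019]
tool_rot: [[0.137, 0.991, -0.001], [0.991, -0.137, -0.0], [-0.0, -0.001, -1.0]]
ft_force: [0.7, 0.6, -0.8]
grip_width: 0.0683
```

Run:
```python
from h import *
s=env.observe();print(s['time_s'],s['position'],s['ft_force'],s['grip_width'])
f='w4';grab('wrist',f);t=s['position'][2]
d=load(f)['d']; w=world(f,np.stack(np.meshgrid(np.arange(512),np.arange(384)),-1).reshape(-1,2))
d=d.ravel(); y=(w-s['position'])@s['tool_rot'][:,0]; xx=(w-s['position'])@s['tool_rot'][:,1]
m=(d>0)&(abs(abs(y)-.034)<.012)&(abs(xx)<.012)
print('finger zone z hist',np.histogram(w[m,2],bins=np.arange(-.01,.1,.005)))
```

```text
4.6 [0.49401062 0.20104351 0.00187339] [ 0.6635872   0.64114596 -0.75999816] 0.06825880113907191
finger zone z hist (array([   0,  181, 2999,    0,    0,    0,  187,  397,  512,  531,  597,
        673,  680,  868,  254,  548, 1223,  540,   63,   87,   81]), array([-0.01 , -0.005,  0.   ,  0.005,  0.01 ,  0.015,  0.02 ,  0.025,
        0.03 ,  0.035,  0.04 ,  0.045,  0.05 ,  0.055,  0.06 ,  0.065,
        0.07 ,  0.075,  0.08 ,  0.085,  0.09 ,  0.095]))
```

The fingertips are now at z≈0.021 with the TCP reading 0.002, and there's no contact. I'll go 8 mm lower and close.

>>> step_arm --squeeze 60 --steps '[{"xyz": [0,0,0.2],"turn": [0,0,0],"gripper": 0.4},{"xyz": [0,0,0],"turn": [0,0,0],"gripper": 0.2},{"xyz": [0,0,0],"turn": [0,0,0],"gripper": 0},{"xyz": [0,0,0],"turn": [0,0,0],"gripper": -0.2},{"xyz": [0,0,0],"turn": [0,0,0],"gripper": -0.3},{"xyz": [0,0,0],"turn": [0,0,0],"gripper": -0.5},{"xyz": [0,0,0],"turn": [0,0,0],"gripper": -1},{"xyz": [0,0,0],"turn": [0,0,0],"gripper": -1},{"xyz": [0,0,0],"turn": [0,0,0],"gripper": -1},{"xyz": [0,0,0],"turn": [0,0,0],"gripper": -1}]'

```text
time_s: 5.48
position: [0.4945, 0.2011, -0.0051]
tool_rot: [[0.137, 0.991, 0.001], [0.991, -0.137, 0.0], [0.0, 0.001, -1.0]]
ft_force: [-2.0, -0.6, 6.3]
grip_width: 0.0268
```

>>> step_arm --steps '[{"xyz": [0,-0.06,0],"turn": [0,0,0],"gripper": -1},{"xyz": [0,-0.06,0],"turn": [0,0,0],"gripper": -1},{"xyz": [0,-0.06,0],"turn": [0,0,0],"gripper": -1},{"xyz": [0,-0.06,0],"turn": [0,0,0],"gripper": -1},{"xyz": [0,-0.06,0],"turn": [0,0,0],"gripper": -1},{"xyz": [0,-0.06,0],"turn": [0,0,0],"gripper": -1},{"xyz": [0,-0.06,0],"turn": [0,0,0],"gripper": -1},{"xyz": [0,-0.06,0],"turn": [0,0,0],"gripper": -1},{"xyz": [0,-0.06,0],"turn": [0,0,0],"gripper": -1},{"xyz": [0,-0.06,0],"turn": [0,0,0],"gripper": -1}]'

```text
time_s: 6.32
position: [0.4712, 0.2045, -0.0051]
tool_rot: [[0.137, 0.991, 0.002], [0.991, -0.137, 0.0], [0.001, 0.002, -1.0]]
ft_force: [5.7, -1.3, 5.1]
grip_width: 0.0269
```

Run:
```python
from h import *
s=env.observe();print(s['time_s'],s['position'],s['ft_force'],s['grip_width'])
grab('wrist','w5')
```

```text
6.3167 [ 0.47117037  0.2044734  -0.00511285] [ 5.70578977 -1.32453207  5.09435957] 0.02687181073101511
```

View pics/w5.png

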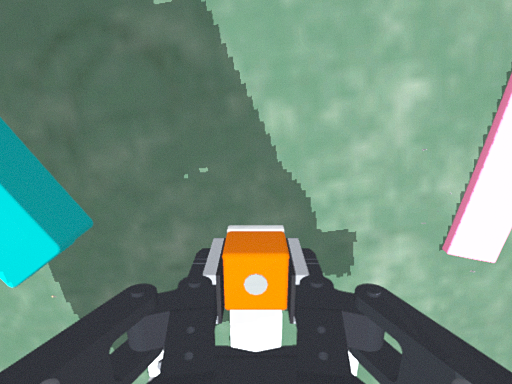

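The block is held at (255,280) and the plate follows it. The sideways force is about 6 N, and the turquoise and pink items stay clear. I'll continue the draw.

>>> step_arm --steps '[{"xyz": [0,-0.06,0],"turn": [0,0,0],"gripper": -1},{"xyz": [0,-0.06,0],"turn": [0,0,0],"gripper": -1},{"xyz": [0,-0.06,0],"turn": [0,0,0],"gripper": -1},{"xyz": [0,-0.06,0],"turn": [0,0,0],"gripper": -1},{"xyz": [0,-0.06,0],"turn": [0,0,0],"gripper": -1},{"xyz": [0,-0.06,0],"turn": [0,0,0],"gripper": -1},{"xyz": [0,-0.06,0],"turn": [0,0,0],"gripper": -1},{"xyz": [0,-0.06,0],"turn": [0,0,0],"gripper": -1},{"xyz": [0,-0.06,0],"turn": [0,0,0],"gripper": -1},{"xyz": [0,-0.06,0],"turn": [0,0,0],"gripper": -1},{"xyz": [0,-0.06,0],"turn": [0,0,0],"gripper": -1},{"xyz": [0,-0.06,0],"turn": [0,0,0],"gripper": -1},{"xyz": [0,-0.06,0],"turn": [0,0,0],"gripper": -1},{"xyz": [0,-0.06,0],"turn": [0,0,0],"gripper": -1},{"xyz": [0,-0.06,0],"turn": [0,0,0],"gripper": -1},{"xyz": [0,-0.06,0],"turn": [0,0,0],"gripper": -1},{"xyz": [0,-0.06,0],"turn": [0,0,0],"gripper": -1},{"xyz": [0,-0.06,0],"turn": [0,0,0],"gripper": -1}]'

```text
time_s: 7.87
position: [0.4282, 0.2105, -0.0051]
tool_rot: [[0.137, 0.991, 0.002], [0.991, -0.137, 0.0], [0.001, 0.002, -1.0]]
ft_force: [5.6, -1.2, 5.8]
grip_width: 0.0269
```

>>> step_arm --steps '[{"xyz": [0,-0.06,0],"turn": [0,0,0],"gripper": -1},{"xyz": [0,-0.06,0],"turn": [0,0,0],"gripper": -1},{"xyz": [0,-0.06,0],"turn": [0,0,0],"gripper": -1},{"xyz": [0,-0.06,0],"turn": [0,0,0],"gripper": -1},{"xyz": [0,-0.06,0],"turn": [0,0,0],"gripper": -1},{"xyz": [0,-0.06,0],"turn": [0,0,0],"gripper": -1},{"xyz": [0,-0.06,0],"turn": [0,0,0],"gripper": -1},{"xyz": [0,-0.06,0],"turn": [0,0,0],"gripper": -1},{"xyz": [0,-0.06,0],"turn": [0,0,0],"gripper": -1},{"xyz": [0,-0.06,0],"turn": [0,0,0],"gripper": -1},{"xyz": [0,-0.06,0],"turn": [0,0,0],"gripper": -1},{"xyz": [0,-0.06,0],"turn": [0,0,0],"gripper": -1},{"xyz": [0,0,0],"turn": [0,0,0],"gripper": -1},{"xyz": [0,0,0],"turn": [0,0,0],"gripper": -1},{"xyz": [0,0,0],"turn": [0,0,0],"gripper": -1}]'

```text
time_s: 9.12
position: [0.3992, 0.2145, -0.0051]
tool_rot: [[0.137, 0.991, 0.001], [0.991, -0.137, 0.0], [0.0, 0.001, -1.0]]
ft_force: [3.5, 0.9, 8.0]
grip_width: 0.0273
```

Run:
```python
from h import *
grab('top','t6');grab('scene','sc6');
a=cv2.imread('pics/sc6.png');c=cv2.imread('pics/t6.png')
cv2.imwrite('pics/m6.png',np.hstack([cv2.resize(a[120:220,165:298],(400,300),interpolation=cv2.INTER_CUBIC),cv2.resize(c[120:225,140:280],(400,300),interpolation=cv2.INTER_CUBIC)]))
```

```text
(no output)
```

View pics/m6.png

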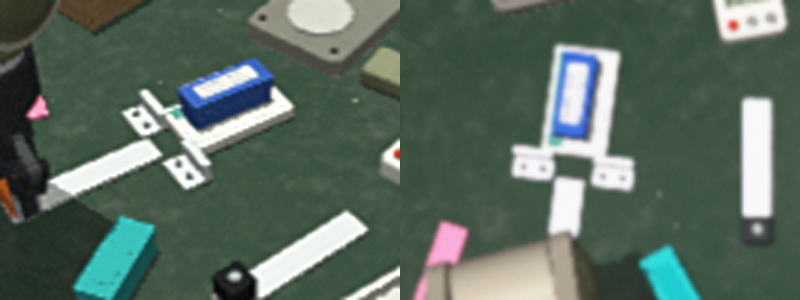

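The plate (left panel, about (110,165)) is out of the bracket gap. The white pack with the blue box on it sits square against the brackets, still stacked. I'll lift with a firmer grip, then carry the plate over to the tray.

>>> step_arm --squeeze 100 --steps '[{"xyz": [0,0,0],"turn": [0,0,0],"gripper": -1},{"xyz": [0,0,0],"turn": [0,0,0],"gripper": -1},{"xyz": [0,0,-0.1],"turn": [0,0,0],"gripper": -1},{"xyz": [0,0,-0.2],"turn": [0,0,0],"gripper": -1},{"xyz": [0,0,-0.3],"turn": [0,0,0],"gripper": -1},{"xyz": [0,0,-0.35],"turn": [0,0,0],"gripper": -1},{"xyz": [0,0,-0.4],"turn": [0,0,0],"gripper": -1},{"xyz": [0,0,-0.4],"turn": [0,0,0],"gripper": -1},{"xyz": [0,0,-0.4],"turn": [0,0,0],"gripper": -1},{"xyz": [0,0,-0.4],"turn": [0,0,0],"gripper": -1},{"xyz": [0,0,-0.4],"turn": [0,0,0],"gripper": -1},{"xyz": [0,0,-0.2],"turn": [0,0,0],"gripper": -1},{"xyz": [0,0,-0.1],"turn": [0,0,0],"gripper": -1},{"xyz": [0,0,0],"turn": [0,0,0],"gripper": -1},{"xyz": [0,0,0],"turn": [0,0,0],"gripper": -1}]'

```text
time_s: 10.47
position: [0.3986, 0.2142, 0.1239]
tool_rot: [[0.137, 0.991, -0.002], [0.991, -0.137, -0.0], [-0.001, -0.002, -1.0]]
ft_force: [-0.7, 0.4, -1.7]
grip_width: 0.0262
```

>>> step_arm --steps '[{"xyz": [-0.19,0.14,0],"turn": [0,0,0],"gripper": -1},{"xyz": [-0.38,0.285,0],"turn": [0,0,0],"gripper": -1},{"xyz": [-0.43,0.325,0],"turn": [0,0,0],"gripper": -1},{"xyz": [-0.43,0.325,0],"turn": [0,0,0],"gripper": -1},{"xyz": [-0.43,0.325,0],"turn": [0,0,0],"gripper": -1},{"xyz": [-0.43,0.325,0],"turn": [0,0,0],"gripper": -1},{"xyz": [-0.43,0.325,0],"turn": [0,0,0],"gripper": -1},{"xyz": [-0.43,0.325,0],"turn": [0,0,0],"gripper": -1},{"xyz": [-0.43,0.325,0],"turn": [0,0,0],"gripper": -1},{"xyz": [-0.43,0.325,0],"turn": [0,0,0],"gripper": -1},{"xyz": [-0.43,0.325,0],"turn": [0,0,0],"gripper": -1},{"xyz": [-0.43,0.325,0],"turn": [0,0,0],"gripper": -1},{"xyz": [-0.43,0.325,0],"turn": [0,0,0],"gripper": -1},{"xyz": [-0.43,0.325,0],"turn": [0,0,0],"gripper": -1},{"xyz": [-0.43,0.325,0],"turn": [0,0,0],"gripper": -1},{"xyz": [-0.43,0.325,0],"turn": [0,0,0],"gripper": -1},{"xyz": [-0.43,0.325,0],"turn": [0,0,0],"gripper": -1},{"xyz": [-0.38,0.285,0],"turn": [0,0,0],"gripper": -1},{"xyz": [-0.19,0.14,0],"turn": [0,0,0],"gripper": -1},{"xyz": [0,0,0],"turn": [0,0,0],"gripper": -1}]'

```text
time_s: 12.13
position: [0.5845, -0.1198, 0.1233]
tool_rot: [[0.139, 0.99, -0.001], [0.99, -0.139, 0.0], [0.0, -0.001, -1.0]]
ft_force: [-0.3, -0.5, -1.7]
grip_width: 0.0267
```

>>> step_arm --steps '[{"xyz": [0,0,0],"turn": [0,0,0.5],"gripper": -1},{"xyz": [0,0,0],"turn": [0,0,1],"gripper": -1},{"xyz": [0,0,0],"turn": [0,0,1],"gripper": -1},{"xyz": [0,0,0],"turn": [0,0,1],"gripper": -1},{"xyz": [0,0,0],"turn": [0,0,1],"gripper": -1},{"xyz": [0,0,0],"turn": [0,0,1],"gripper": -1},{"xyz": [0,0,0],"turn": [0,0,1],"gripper": -1},{"xyz": [0,0,0],"turn": [0,0,1],"gripper": -1},{"xyz": [0,0,0],"turn": [0,0,1],"gripper": -1},{"xyz": [0,0,0],"turn": [0,0,1],"gripper": -1},{"xyz": [0,0,0],"turn": [0,0,1],"gripper": -1},{"xyz": [0,0,0],"turn": [0,0,1],"gripper": -1},{"xyz": [0,0,0],"turn": [0,0,1],"gripper": -1},{"xyz": [0,0,0],"turn": [0,0,1],"gripper": -1},{"xyz": [0,0,0],"turn": [0,0,1],"gripper": -1},{"xyz": [0,0,0],"turn": [0,0,1],"gripper": -1},{"xyz": [0,0,0],"turn": [0,0,1],"gripper": -1},{"xyz": [0,0,0],"turn": [0,0,1],"gripper": -1},{"xyz": [0,0,0],"turn": [0,0,1],"gripper": -1},{"xyz": [0,0,0],"turn": [0,0,0.7],"gripper": -1}]'

```text
time_s: 13.8
position: [0.5836, -0.1168, 0.1241]
tool_rot: [[0.994, -0.106, -0.001], [-0.106, -0.994, 0.001], [-0.001, -0.001, -1.0]]
ft_force: [-0.8, 0.0, -1.8]
grip_width: 0.0265
```

>>> step_arm --steps '[{"xyz": [0,0,0],"turn": [0,0,0],"gripper": -1},{"xyz": [0,0,0],"turn": [0,0,0],"gripper": -1},{"xyz": [0,0,0],"turn": [0,0,0],"gripper": -1}]'

```text
time_s: 14.05
position: [0.584, -0.1174, 0.1244]
tool_rot: [[0.995, -0.101, -0.0], [-0.101, -0.995, 0.0], [-0.001, -0.0, -1.0]]
ft_force: [0.2, -0.4, -2.5]
grip_width: 0.0262
```

Run:
```python
from h import *
s=env.observe();print(s['time_s'],s['position'],s['q'],s['ft_force'],s['grip_width'])
grab('scene','sc7');grab('wrist','w7')
a=cv2.imread('pics/sc7.png');c=cv2.imread('pics/w7.png')
cv2.imwrite('pics/m7.png',np.hstack([cv2.resize(a[90:300,180:460],(400,300),interpolation=cv2.INTER_CUBIC),cv2.resize(c,(400,300))]))
```

```text
14.05 [ 0.58404153 -0.11743338  0.12438242] [-2.27457923e+01  3.10061217e+01  7.53785788e+01  3.38058177e-03
  7.36473446e+01 -1.69664734e+01] [ 0.20364091 -0.35729426 -2.53384206] 0.026188858864211594
```

View pics/m7.png

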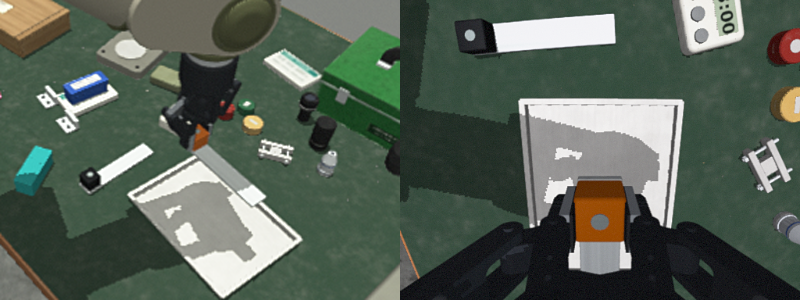

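The plate is held level over the tray (left panel, (230,175)). In the wrist view the tray sides run parallel to the plate and the block is centred between them. I'll check the tray edges numerically, then lower.

Run:
```python
from h import *
print(world('w7',[(154,128),(362,128)],.015).round(4))
s=load('w7');print(world('w7',[(255,262),(255,275),(255,290),(255,305)]).round(4))
print(world('w7',[(255,318),(255,328),(255,338)]).round(4))
```

```text
[[ 0.5073 -0.058   0.015 ]
 [ 0.6773 -0.0753  0.015 ]]
[[ 0.5854 -0.1086  0.1613]
 [ 0.5849 -0.1141  0.1623]
 [ 0.5842 -0.1208  0.163 ]
 [ 0.5834 -0.1285  0.1626]]
[[ 0.5806 -0.1559  0.136 ]
 [ 0.5799 -0.1625  0.1359]
 [ 0.5792 -0.1695  0.1354]]
```

>>> step_arm --steps '[{"xyz": [0,0,0.2],"turn": [0,0,0],"gripper": -1},{"xyz": [0,0,0.4],"turn": [0,0,0],"gripper": -1},{"xyz": [0,0,0.4],"turn": [0,0,0],"gripper": -1},{"xyz": [0,0,0.4],"turn": [0,0,0],"gripper": -1},{"xyz": [0,0,0.4],"turn": [0,0,0],"gripper": -1},{"xyz": [0,0,0.3],"turn": [0,0,0],"gripper": -1},{"xyz": [0,0,0.2],"turn": [0,0,0],"gripper": -1},{"xyz": [0,0,0.2],"turn": [0,0,0],"gripper": -1},{"xyz": [0,0,0.2],"turn": [0,0,0],"gripper": -1},{"xyz": [0,0,0.1],"turn": [0,0,0],"gripper": -1},{"xyz": [0,0,0.1],"turn": [0,0,0],"gripper": -1},{"xyz": [0,0,0.1],"turn": [0,0,0],"gripper": -1},{"xyz": [0,0,0],"turn": [0,0,0],"gripper": -1},{"xyz": [0,0,0],"turn": [0,0,0],"gripper": -1}]'

```text
time_s: 15.32
position: [0.5844, -0.1179, 0.0046]
tool_rot: [[0.995, -0.103, 0.0], [-0.103, -0.995, -0.0], [0.0, 0.0, -1.0]]
ft_force: [0.5, -0.1, -1.6]
grip_width: 0.0265
```

>>> step_arm --steps '[{"xyz": [0,0,0.03],"turn": [0,0,0],"gripper": -1},{"xyz": [0,0,0.03],"turn": [0,0,0],"gripper": -1},{"xyz": [0,0,0.03],"turn": [0,0,0],"gripper": -1},{"xyz": [0,0,0.03],"turn": [0,0,0],"gripper": -1},{"xyz": [0,0,0.03],"turn": [0,0,0],"gripper": -1},{"xyz": [0,0,0],"turn": [0,0,0],"gripper": -1},{"xyz": [0,0,0],"turn": [0,0,0],"gripper": -1},{"xyz": [0,0,0],"turn": [0,0,0],"gripper": -1}]'

```text
time_s: 15.98
position: [0.5844, -0.1179, -0.0015]
tool_rot: [[0.995, -0.103, 0.0], [-0.103, -0.995, -0.0], [0.0, 0.0, -1.0]]
ft_force: [0.3, 0.1, -2.5]
grip_width: 0.0265
```

>>> step_arm --steps '[{"xyz": [0,0,0.02],"turn": [0,0,0],"gripper": -1},{"xyz": [0,0,0.01],"turn": [0,0,0],"gripper": -1},{"xyz": [0,0,0],"turn": [0,0,0],"gripper": -1},{"xyz": [0,0,0],"turn": [0,0,0],"gripper": -1}]'

```text
time_s: 16.32
position: [0.5843, -0.1179, -0.0027]
tool_rot: [[0.995, -0.103, -0.0], [-0.103, -0.995, 0.0], [-0.0, -0.0, -1.0]]
ft_force: [-1.3, -0.3, -0.7]
grip_width: 0.0263
```

>>> step_arm --steps '[{"xyz": [0,0,0.015],"turn": [0,0,0],"gripper": -1},{"xyz": [0,0,0],"turn": [0,0,0],"gripper": -1},{"xyz": [0,0,0],"turn": [0,0,0],"gripper": -1}]'

```text
time_s: 16.57
position: [0.5844, -0.1179, -0.0033]
tool_rot: [[0.995, -0.103, 0.0], [-0.103, -0.995, -0.0], [0.0, -0.0, -1.0]]
ft_force: [0.2, 1.4, -2.0]
grip_width: 0.0266
```

>>> step_arm --steps '[{"xyz": [0,0,0],"turn": [0,0,0],"gripper": -0.2},{"xyz": [0,0,0],"turn": [0,0,0],"gripper": -0.1},{"xyz": [0,0,0],"turn": [0,0,0],"gripper": 0.1},{"xyz": [0,0,0],"turn": [0,0,0],"gripper": 0.2},{"xyz": [0,0,0],"turn": [0,0,0],"gripper": 0.3},{"xyz": [0,0,0],"turn": [0,0,0],"gripper": 0.3},{"xyz": [0,0,-0.2],"turn": [0,0,0],"gripper": 0.3},{"xyz": [0,0,-0.3],"turn": [0,0,0],"gripper": 0.3},{"xyz": [0,0,-0.5],"turn": [0,0,0],"gripper": 0.3},{"xyz": [0,0,-0.7],"turn": [0,0,0],"gripper": 0.3},{"xyz": [0,0,-0.7],"turn": [0,0,0],"gripper": 0.3},{"xyz": [0,0,-0.7],"turn": [0,0,0],"gripper": 0.3},{"xyz": [0,0,-0.7],"turn": [0,0,0],"gripper": 0.3},{"xyz": [0,0,-0.7],"turn": [0,0,0],"gripper": 0.3},{"xyz": [0,0,0],"turn": [0,0,0],"gripper": 0.3},{"xyz": [0,0,0],"turn": [0,0,0],"gripper": 0.3},{"xyz": [0,0,0],"turn": [0,0,0],"gripper": 0.3}]'

```text
time_s: 17.98
position: [0.5839, -0.1177, 0.1764]
tool_rot: [[0.995, -0.103, -0.001], [-0.103, -0.995, 0.0], [-0.001, -0.0, -1.0]]
ft_force: [0.3, -0.4, -0.6]
grip_width: 0.055
```

Run:
```python
from h import *
s=env.observe();print(s['time_s'],s['position'],s['ft_force'],s['grip_width'])
grab('scene','sc8');grab('wrist','w8');grab('top','t8')
a=cv2.imread('pics/sc8.png');c=cv2.imread('pics/w8.png');t=cv2.imread('pics/t8.png')
R=lambda i:cv2.resize(i,(400,300),interpolation=cv2.INTER_CUBIC)
cv2.imwrite('pics/m8.png',np.vstack([np.hstack([R(a[110:300,170:423]),R(c)]),np.hstack([R(t[120:225,160:300]),R(a[125:200,180:280])])]))
im=load('t8')['im'];h=cv2.cvtColor(im,cv2.COLOR_RGB2HSV)
m=cv2.inRange(h,(105,120,60),(125,255,255)); m[:130]=0;m[210:]=0;m[:,:170]=0;m[:,240:]=0
ys,xs=np.nonzero(m);r=cv2.minAreaRect(np.c_[xs,ys].astype(np.float32));print(r,world('t8',[r[0]],.044),world('top1',[(200.57,152.6)],.05))
```

```text
17.9833 [ 0.58393592 -0.11770486  0.17638113] [ 0.29555187 -0.39224077 -0.64606477] 0.054965279774778324
((200.71621704101562, 153.20269775390625), (12.00112533569336, 29.098621368408203), 9.462321281433105) [[0.61002147 0.18576498 0.044     ]] [[0.61055454 0.18551278 0.05      ]]
```

View pics/m8.png

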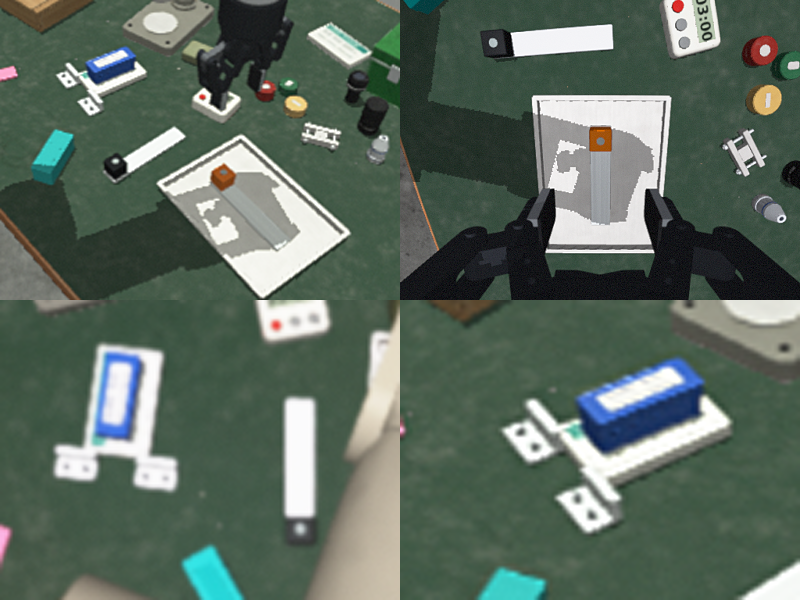

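The plate lies flat in the tray, grip up (upper right, block (600,138), far end (600,222)), and the pack and box stand stacked against the brackets. I'll do a quick height check and hand in.

Run:
```python
from h import *
print('plate',world('w8',[(256,210),(256,235),(256,260),(256,275)])[:,2].round(4),'tray floor',world('w8',[(220,190),(300,200)])[:,2].round(4))
print('box top',world('t8',[(202,145),(201,153),(199,160)]).round(4),'before',world('top1',[(202,145),(201,153),(199,160)])[:,2].round(4))
order.close_job(); print(env.observe()['time_s'])
```

```text
plate [0.0077 0.0077 0.0084 0.0079] tray floor [0.0015 0.0027]
box top [[0.6342 0.1821 0.0419]
 [0.6109 0.1851 0.0425]
 [0.5908 0.191  0.0424]] before [0.0499 0.0512 0.0511]
the job is handed in; nothing more can be done
the job is handed in; nothing more can be done
```

I drew the orange-gripped plate straight out, about 96 mm, between the brackets. I then laid it flat, grip up, lengthwise in the middle of the steel tray and handed the job in at about 18 s.

**Last checks, all good:**
- **Plate:** its top is level at about 8 mm along its length on the 2 mm tray floor, so it lies flat.
- **Pack and box:** the box moved less than 1 mm sideways. Its top dropped from about 51 to 42 mm; the plate's 6 mm plus depth noise accounts for that, and the top is level to under 1 mm. The pack is still against the brackets with the box on it.
- **Robot:** it ended well above the tray, touching nothing. Wrist force readings at the end of each move stayed at about 8 N or less.

**What disagreed:** the first close caught nothing. The real fingertips sit about 29 mm farther back than the stated tool frame. I measured this from the wrist camera's depth and lowered the grasp to match; nothing was disturbed. The pink and black-gripped plates and the turquoise box were left alone.

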